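# Clamp a cheese block in the portioner

## Task

Get the block of cheese ready for cutting: take it from the wooden board and set it down gently on the white deck of the portioner, long side across the gap between end wall and fence and about midway along them, then turn the winged key clockwise to close the fence until the block is held square and snug between fence and end wall - firmly enough to stay held when you let go, without crushing the cheese. Leave the offcut on the deck and everything else about where it is, and do not jam the fingers hard against the bracket beside the key.

Things in the scene. Friction and masses are not known exactly. Their poses are not given: they have to be found in the camera images.
- cutter: Cheese portioner, fixed. White plastic deck 270 x 355 mm, top 45 mm above the table, x -135..135, y -220..135 mm. Origin on the table under the deck, +z up, +x to the blade frame hinged at the rear and swung right back (x 120..355, below 90 mm), -y to the end wall, +y to the key.
- wall_face (a point): Centre of the foot of the end wall's face towards the fence, on the deck (cutter x = 0, y = -195 mm). The wall is a fixed upright steel plate 200 (x) x 10 x 65 mm; the block belongs between it and the fence, its 110 mm across that gap, its middle within 30 mm of cutter x = 0.
- plate: Pressure plate of the sliding fence: upright steel, 200 (x) x 6 x 64 mm, top 65 mm above the deck, borne on two short springs by a low carriage that the key drives along cutter y (-y closes). Origin at deck height under the middle of its face towards the wall; axes as the cutter's. The face starts 129 to 145 mm from the wall's face.
- key: Black winged key on an upright pinion shaft, on a fixed housing 28 mm tall. Origin on its axis, on the housing's top, +z up. Its blade (two rounded ears) lies along its own +-x: 60 mm over the tips, 9 mm thick, from 10 to 41 mm above its origin. Clockwise from above closes the fence, 16 mm per rad. The tips pass 4 mm from the fixed upright steel bracket behind it.
- key_grip (a point): Point on the key's axis 30 mm above the housing (103 mm above the table), where to pinch the blade. Turning the empty fence drags with about 0.14 N m; every N on the cheese adds 0.016. A good squeeze is about 12 N (0.2 N m above the drag); it may ease to 9 N on letting go. The bracket is 160 (x) x 8 x 76 mm, its face 34 mm from the axis towards cutter +y, its top 18 mm above this point.
- cheese: Loose block of hard cheese, 52 (x) x 110 (y) x 58 mm tall, 0.29 to 0.43 kg, pale with a brown rind on its +x side (either way round will do); origin at the centre of its underside. It starts on the wooden board, whose top is 14 mm above the table.
- board: Fixed wooden board 170 x 160 x 14 mm on the table, on which the block starts; origin at the centre of its underside.
- offcut: Small loose cheese offcut 40 x 50 x 30 mm on the deck by the end wall, near the deck's front (-x) edge, to be left alone; origin at the centre of its underside.
- tub1: Lidded tub, 92 mm across, 70 mm tall, loose on the table, to be left alone; origin under its centre.
- tub2: Lidded tub like tub1, loose on the table, to be left alone; origin under its centre.
- bottle1: Dark bottle with blue cap, 60 mm across, 200 mm tall, loose on the table, to be left alone; origin under its centre.
- jar1: Honey jar, 72 mm across, 100 mm tall, loose on the table, to be left alone; origin under its centre.
- knife: Cheese knife lying flat, about 310 mm long, loose on the table, to be left alone; origin under its middle.
There are look-alikes about, which are no part of the job. Leave any blue, green or turquoise look-alike of the cheese alone.

How it is judged:
On the way, in this order (a step that is already met when the one before it is completed fails the run):
1. the block stands on the deck between end wall and fence, let go (x of cheese in the frame of cutter between -0.03 and 0.03 m and z of cheese in the frame of cutter between 0.042 and 0.048 m and y of cheese in the frame of cutter between -0.145 and -0.08 m and angle between cheese's own z axis and vertical below 0.05 rad and contact force between the fingers and cheese below 0.1 N), for 0.2 s.
2. with the key in the fingers, the fence presses the block square against the end wall (over 6 N on both faces) (contact force between each of plate, cutter_c0 and cheese above 6 N and angle between the x axis of cheese and the x axis of cutter, either way round below 0.03 rad and contact force between the fingers and key above 0.5 N), for 0.2 s.
At the end, for the whole second after the job is handed in: The block stands flat on the deck within 30 mm of the deck's middle line, square to the end wall within 0.03 rad, at rest, pressed by the fence and by the end wall with over 6 N each, and the key is let go (x of cheese in the frame of cutter between -0.03 and 0.03 m and z of cheese in the frame of cutter between 0.042 and 0.048 m and y of cheese in the frame of cutter between -0.145 and -0.08 m and angle between cheese's own z axis and vertical below 0.05 rad and contact force between each of plate, cutter_c0 and cheese above 6 N and angle between the x axis of cheese and the x axis of cutter, either way round below 0.03 rad and linear speed of cheese below 0.01 m/s and contact force between the fingers and key below 0.1 N); the robot touches nothing.
It fails at once if the cheese is crushed (over 25 N between fence and block) (contact force between plate and cheese above 25 N).
It fails at once if the fingers jam on the bracket beside the key with over 25 N (contact force between the fingers and cutter_c1 above 25 N).
It fails at once if the offcut or another bystander is moved by over 20 mm (distance of any of offcut, tub1, tub2, bottle1, jar1, knife from where it was at the start of the episode above 0.02 m).
It fails at once if the block is dropped (moves faster than 0.6 m/s out of the fingers: a fall of about 20 mm) (linear speed of cheese above 0.6 m/s and contact force between the fingers and cheese below 0.1 N).
It also fails if it takes over 69 s, if anything falls off the work surface, if the arm or the gripper's body presses on something with over 40 N, if the wrist force passes 120 N, or if a joint passes its speed limit or range.

## Robot

A 7-joint arm with a two-finger parallel gripper is mounted at the origin on the work surface. World frame = base frame: x ahead of the robot, y to its left, z up, the work surface at z = 0. Lengths are in m, angles in rad, forces in N, time in s.
With the tool pointing down it reaches from about 0.35 to 0.9 m from the base axis. Payload 7.2 kg.
Tool frame: the origin (TCP) lies at the very end of the fingers, on their centre line; the grasp point (between the pads) lies 19 mm behind it; x points along the fingers, z is the direction in which the jaws open and shut, and the axes are right-handed (so a half turn about x gives the same grasp; the last joint's range is limited). The gripper opens to 88 mm and grips with 3 to 60 N. Pads are 20 mm wide; open, the fingers measure 115 mm over their backs; the gripper's body (75 mm by 178 mm) begins 61 mm behind the grasp point.
Start: joints at [-1.248, 0.411, -0.013, 1.596, 0.006, 1.134, -0.082], TCP at [0.238, 0.578, 0.223] pointing down, gripper open.
Joint ranges: [-2.95, 2.95], [-0.29, 1.99], [-1.47, 1.44], [0.14, 2.54], [-1.03, 4.17], [0.13, 1.85], [-2.86, 2.86]. Speed limits (rad/s): [2.39, 2.39, 3.01, 3.01, 3.14, 3.14, 3.14].

## Interface

Orientations are given as a unit quaternion [x, y, z, w].
In Python, from rig import r gives the robot as it stands.
- The arm moves only by the tool move_arm, never from a script. Its argument "deltas" is a list of rows, each a list of 3 entries, a list of its own where there are three numbers: the shift along the tool's x, y, z in mm, then the turn, a rotation vector about the tool's x, y, z in rad, then the closure, from -1 (fully open) to 1 (shut), so that 0 is half open. In form: [[[tx, ty, tz], [rx, ry, rz], claw], ...]. A call has 1 to 12 rows; each row shifts and turns the commanded pose from where the row before left it, along the tool's axes as they then stand; what a row does not reach is not made up. A row lasts 1/10 s, in which the tool goes at most 50 mm and 8.59 degrees, less where a joint would pass 70% of its speed; a pose out of reach is approached as far as the arm can. A call is refused whole if a number of a shift passes 50 or a number of a turn 0.15, either way. A call with a gripper value outside its range is refused whole. The fingers move at their own pace and stop on an object; "force" is the grip in N (left out, the last holds). Time passes only in rows, so rows that do not move let the fingers close. It gives the time, the measured TCP pose, the force and the opening at its end, in the units of the state.
- r.state(): the state, without advancing time (a new reading comes with each control period).
- r.grab_frame(name): name is "side" or "top" or "wrist"; returns the picture (400x640x3 uint8, blue, green, red); there is no depth.
- r.calibration(name): a dict with "mtx" (3x3 intrinsics, pixels), "cam_to_world" (4x4, takes a point from camera to world coordinates); the wrist camera has in their place "T_tool_cam" (4x4, takes a point from camera to tool coordinates, whose origin is the TCP and whose axes are the tool frame's). Camera axes: x right, y up, looking along -z (the intrinsics and any distortion apply to the point x, -y, -z); pixel columns grow to the right and rows downward; lengths in m; the calibration is good to about 2 mm. The wrist camera is an equidistant fisheye: a pixel r from the principal point sees the ray r / f radians off the axis. A picture is of the moment at which its call begins: read the wrist's pose just before it. calibration takes no time and is no camera call.
- r.sign_off(): hands the job in, once; it reports no verdict.
The state is a dict: "t": time; "q": joint angles; "qd": joint speeds; "effort": joint torques, N m; "position": TCP position; "ee_rot": TCP orientation; "force": force on the tool from outside, world axes, zero at the start; "moment": the same for the moment, N m; "grip_width": finger opening in m.
Only numpy, scipy, OpenCV 4.12 (cv2) and the standard library are available. Lean on these libraries where they do the work, as an engineer would, in place of code of your own. Each camera call takes 0.05 s, during which the arm holds its last target. There are 200 camera calls.

## Working session

There is one attempt and no reset: what is moved stays moved. The work goes in short steps, Python scripts to look and compute and a tool call to move; the robot and the scene stay as the last step left them, time stands still between calls to the robot, and variables do not carry over. Pictures are saved under pics/ and viewed, about 8 in all and at most 12, crops included, and the job is handed in when it is done.

Besides the shell and the picture viewer there is one more tool, called after "Call:" as name(argument=value, ...), one argument or row to a line, values as JSON. move_arm: Moves the arm, as the interface text tells. Its arguments: {"type":"object","properties":{"deltas":{"type":"array"},"force":{"type":"number"}},"required":["deltas"]}

```bash
mkdir -p pics
cat > h.py <<'E'
import numpy as np, cv2
from rig import r
from scipy.spatial.transform import Rotation as R
def ray(name,u,v,st=None):
    c=r.calibration(name); K=np.array(c['mtx'])
    if name=='wrist':
        x=(u-K[0,2])/K[0,0]; y=(v-K[1,2])/K[1,1]; th=np.hypot(x,y)
        d=np.array([np.sin(th)*x/th,-np.sin(th)*y/th,-np.cos(th)])
        T=np.eye(4);T[:3,:3]=R.from_quat(st['ee_rot']).as_matrix();T[:3,3]=st['position']
        T=T@np.array(c['T_tool_cam'])
    else:
        D=c.get('dist',None)
        d=np.array([(u-K[0,2])/K[0,0],-(v-K[1,2])/K[1,1],-1.]); T=np.array(c['cam_to_world'])
    d=T[:3,:3]@d
    return T[:3,3],d/np.linalg.norm(d)
def onz(name,u,v,z,st=None):
    o,d=ray(name,u,v,st); return o+d*(z-o[2])/d[2]
def tri(rs):
    A=0;b=0
    for o,d in rs:
        P=np.eye(3)-np.outer(d,d);A=A+P;b=b+P@o
    p=np.linalg.solve(A,b); return p,[np.linalg.norm((np.eye(3)-np.outer(d,d))@(p-o)) for o,d in rs]
E
python3 - <<'E'
from h import *
s=r.state();print(s)
for n in('top','side','wrist'):
    c=r.calibration(n);print(n,c);cv2.imwrite(f'pics/{n}0.png',r.grab_frame(n))
E
```

```text
{'t': 0.0, 'q': array([-1.24819956,  0.41191703, -0.01272472,  1.59704629,  0.00562261,
        1.13427867, -0.08221746]), 'qd': array([ 0.00012039,  0.00010963, -0.00121044, -0.0004957 ,  0.00026487,
        0.00142793, -0.00078261]), 'effort': array([ 4.02448268e-04, -5.87974370e+01,  6.41966164e-01, -2.91068923e+01,
       -5.36885834e-02,  1.85060425e-02,  1.58169746e-04]), 'position': array([0.237925  , 0.5773963 , 0.22179742]), 'ee_rot': array([-0.39376919,  0.5880051 ,  0.39306029,  0.5871111 ]), 'force': array([0.26296335, 0.11640027, 0.32640521]), 'moment': array([-0.027589  , -0.03714771, -0.02371443]), 'grip_width': 0.08765393177114242}
top {'mtx': array([[427.21665097,   0.        , 314.97875002],
       [  0.        , 427.21665097, 203.12389336],
       [  0.        ,   0.        ,   1.        ]]), 'cam_to_world': array([[-0.02570582,  0.98694091, -0.15901837,  0.24664081],
       [-0.99954213, -0.02791496, -0.01167394,  0.09639705],
       [-0.01596048,  0.15864548,  0.9872066 ,  1.53789049],
       [ 0.        ,  0.        ,  0.        ,  1.        ]])}
side {'mtx': ar
[... 239 characters left out ...]
0.39684923,  0.56328348, -0.7247223 , -0.88171893],
       [-0.00939224,  0.78702445,  0.61685031,  0.92276935],
       [ 0.        ,  0.        ,  0.        ,  1.        ]])}
wrist {'mtx': array([[309.70691629,   0.        , 315.88154749],
       [  0.        , 309.70691629, 198.25554581],
       [  0.        ,   0.        ,   1.        ]]), 'T_tool_cam': array([[ 1.63128155e-03,  2.65620256e-01, -9.64076355e-01,
        -1.61313066e-01],
       [-4.57209629e-04,  9.64077735e-01,  2.65619863e-01,
         7.16759750e-02],
       [ 9.99998565e-01,  7.48421181e-06,  1.69412636e-03,
         3.26247832e-04],
       [ 0.00000000e+00,  0.00000000e+00,  0.00000000e+00,
         1.00000000e+00]])}
```

View pics/top0.png

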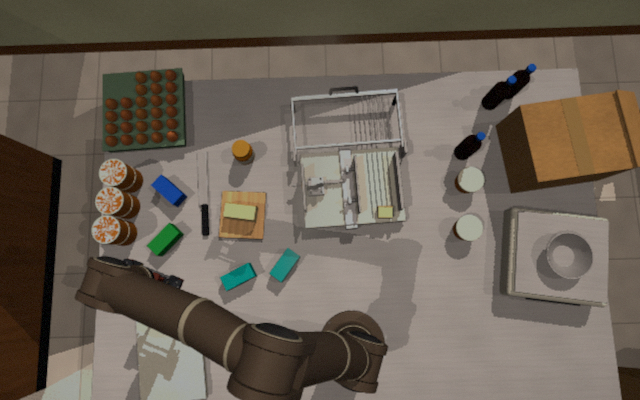

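View pics/side0.png

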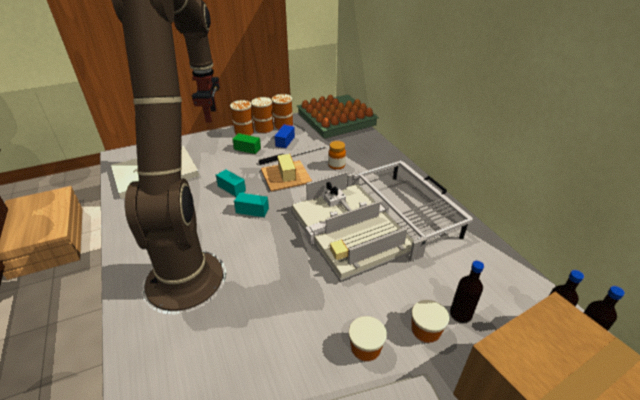

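Run:
```python
import cv2
a=cv2.imread('pics/top0.png')[130:245,210:410]
cv2.imwrite('pics/tc.png',cv2.resize(a,None,fx=4,fy=4,interpolation=cv2.INTER_CUBIC))
a=cv2.imread('pics/side0.png')[140:285,255:455]
cv2.imwrite('pics/sc.png',cv2.resize(a,None,fx=4,fy=4,interpolation=cv2.INTER_CUBIC))
```

```text
(no output)
```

View pics/tc.png

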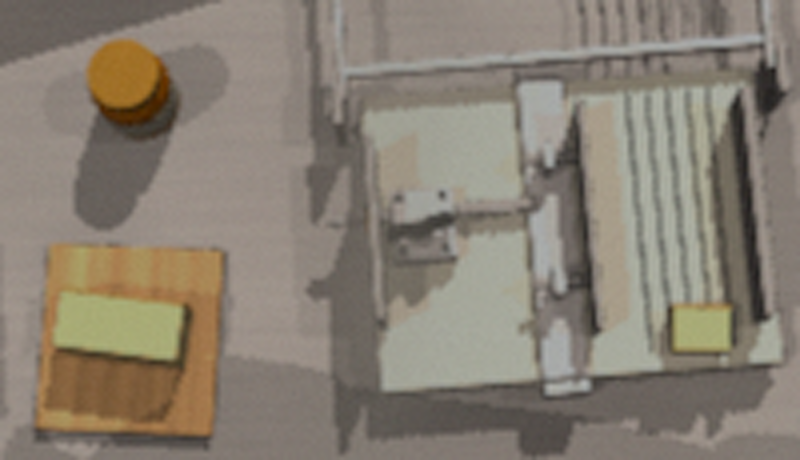

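View pics/sc.png

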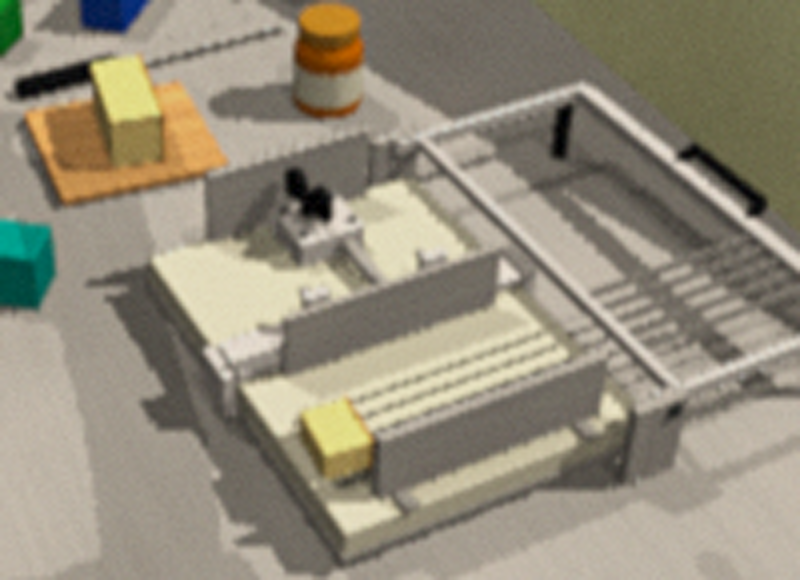

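Run:
```python
from h import *
np.set_printoptions(precision=4,suppress=True)
T=lambda x,y,z:onz('top',210+x/4-.375,130+y/4-.375,z)
S=lambda x,y,z:onz('side',255+x/4-.375,140+y/4-.375,z)
print('cheese top',[T(*p,.072)[:2] for p in((63,293),(187,302),(180,362),(54,347))])
print('cheese side',[S(*p,.072)[:2] for p in((92,62),(142,57),(163,108),(110,117))])
print('deck T',[T(*p,.045)[:2] for p in((382,390),(780,362),(362,105))])
print('deck S',[S(*p,.045)[:2] for p in((345,552),(152,260))])
print('key S', S(310,198,.114), 'keyT',T(425,225,.1))
print('bracket S',[S(*p,.121) for p in((208,178),(368,133))])
print('plate S',[S(*p,.110) for p in((284,322),(500,255))])
print('wall S',[S(*p,.110) for p in((378,440),(605,360))])
print('tri cheese',tri([ray('top',210+63/4,130+293/4),ray('side',255+142/4,140+57/4)]),tri([ray('top',210+180/4,130+362/4),ray('side',255+110/4,140+117/4)]))
st=r.state();print(R.from_quat(st['ee_rot']).as_matrix())
```

```text
cheese top [array([0.4925, 0.4262]), array([0.4815, 0.3178]), array([0.4291, 0.3241]), array([0.4452, 0.4336])]
cheese side [array([0.4487, 0.4314]), array([0.4978, 0.4196]), array([0.4839, 0.3246]), array([0.4321, 0.3309])]
deck T [array([0.4028, 0.1508]), array([ 0.4179, -0.1986]), array([0.6611, 0.1632])]
deck S [array([ 0.4112, -0.2199]), array([0.4026, 0.1436])]
key S [0.5269 0.0863 0.114 ] keyT [0.5381 0.1088 0.1   ]
bracket S [array([0.4556, 0.1391, 0.121 ]), array([0.6105, 0.1435, 0.121 ])]
plate S [array([ 0.443 , -0.0447,  0.11  ]), array([ 0.6369, -0.0413,  0.11  ])]
wall S [array([ 0.4515, -0.1866,  0.11  ]), array([ 0.6445, -0.1813,  0.11  ])]
tri cheese (array([0.4964, 0.425 , 0.0666]), [np.float64(0.004511615912310017), np.float64(0.004511615912309958)]) (array([0.4288, 0.3217, 0.0765]), [np.float64(0.0016894040540898925), np.float64(0.0016894040540897859)])
[[-0.0004 -0.9246  0.3808]
 [-0.0011  0.3808  0.9246]
 [-1.     -0.0001 -0.0012]]
```

Candidates in the top view are the pale block on the board (240,212), blue (168,190), green (165,239), teal (238,277) and (284,265), and the offcut (385,212). I choose the pale block on the wooden board. Next I move above it and check it up close.

Call:
move_arm(
  deltas=[
    [[2.5,-35.5,-12.5],[0,0,0],-1],
    [[2.5,-35.5,-12.5],[0,0,0],-1],
    [[2.5,-35.5,-12.5],[0,0,0],-1],
    [[2.5,-35.5,-12.5],[0,0,0],-1],
    [[2.5,-35.5,-12.5],[0,0,0],-1],
    [[2.5,-35.5,-12.5],[0,0,0],-1],
    [[2.5,-35.5,-12.5],[0,0,0],-1],
    [[2.5,-35.5,-12.5],[0,0,0],-1],
  ],
  force=20,
)

```text
t: 0.95
position: [0.4635, 0.376, 0.2024]
ee_rot: [-0.393, 0.588, 0.393, 0.587]
force: [0.9, 0.1, 0.3]
grip_width: 0.0882
```

Call:
move_arm(
  deltas=[
    [[0,0,0],[0.145,0,0],-1],
    [[0,0,0],[0.145,0,0],-1],
    [[0,0,0],[0.145,0,0],-1],
    [[0,0,0],[0.145,0,0],-1],
    [[0,0,0],[0.145,0,0],-1],
    [[0,0,0],[0.145,0,0],-1],
    [[0,0,0],[0.145,0,0],-1],
    [[0,0,0],[0.145,0,0],-1],
    [[0,0,0],[0.145,0,0],-1],
    [[0,0,0],[0,0,0],-1],
    [[0,0,0],[0,0,0],-1],
  ],
)

```text
t: 2.05
position: [0.4623, 0.3773, 0.2024]
ee_rot: [0.042, 0.706, -0.043, 0.706]
force: [-0.6, 1.3, -0.6]
grip_width: 0.0879
```

Run:
```python
from h import *
import pickle
s=r.state();print(s['t'],s['position'],R.from_quat(s['ee_rot']).as_matrix(),s['force'])
f=r.grab_frame('wrist');cv2.imwrite('pics/w1.png',f);pickle.dump(s,open('s1.pkl','wb'))
cv2.imwrite('pics/w1b.png',cv2.resize(f,None,fx=1.25,fy=1.25,interpolation=cv2.INTER_CUBIC))
```

```text
2.05 [0.46234406 0.37728114 0.20243655] [[-2.36342097e-04  1.20159357e-01  9.92754589e-01]
 [-4.10398240e-04  9.92754521e-01 -1.20159446e-01]
 [-9.99999888e-01 -4.35823471e-04 -1.85316497e-04]] [-0.61380438  1.34159025 -0.5668696 ]
```

View pics/w1b.png

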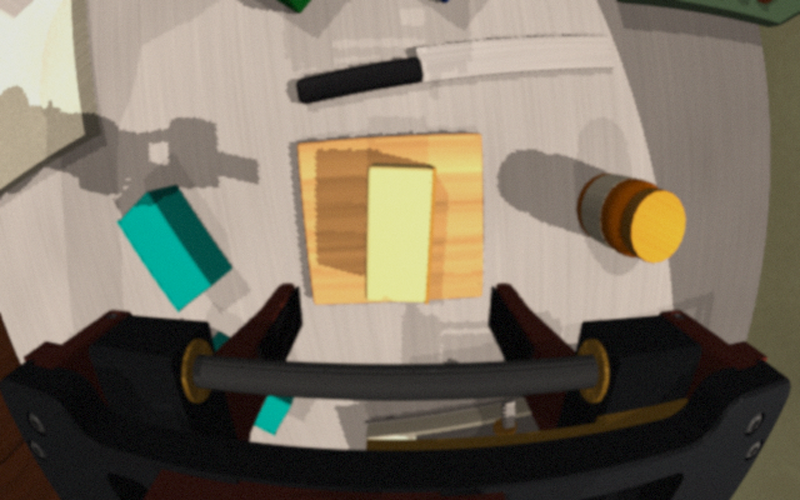

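The wrist view shows the pale block on the board, with its top corners at about (368,167), (434,169), (428,303) and (366,301) in the 1.25x picture. The gripper is roughly aligned with it.

Run:
```python
from h import *
import pickle
s=pickle.load(open('s1.pkl','rb'))
f=cv2.imread('pics/w1.png')
c=[np.array(p)/1.25 for p in((368,167),(434,169),(428,303),(366,301))]
P=[onz('wrist',*p,.072,s)[:2] for p in c];print(np.round(P,4))
e=lambda a,b:np.round(np.linalg.norm(b-a),4)
print([e(P[i],P[(i+1)%4]) for i in range(4)],'ctr',np.mean(P,0))
v=(P[0]+P[1]-P[2]-P[3])/2;print('yaw',np.arctan2(-v[0],v[1]))
T=lambda x,y:ray('top',210+x/4-.375,130+y/4-.375)
for cc,t in zip(c,((54,347),(63,293),(187,302),(180,362))): print(tri([ray('wrist',*cc,s),T(*t)]))
```

```text
[[0.4497 0.4339]
 [0.4988 0.4265]
 [0.4835 0.3189]
 [0.4331 0.3269]]
[np.float64(0.0496), np.float64(0.1087), np.float64(0.0509), np.float64(0.1083)] ctr [0.46626059 0.37655371]
yaw -0.14722242568722885
(array([0.44768166, 0.43447352, 0.06380701]), [np.float64(0.001702479686533403), np.float64(0.0017024796865335182)])
(array([0.49638116, 0.4268026 , 0.06622227]), [np.float64(0.002983310623425005), np.float64(0.0029833106234250675)])
(array([0.48272271, 0.31806373, 0.06956012]), [np.float64(0.0008574409134938811), np.float64(0.0008574409134938769)])
(array([0.43109624, 0.32464007, 0.06534751]), [np.float64(0.0012861236919191343), np.float64(0.0012861236919192271)])
```

Call:
move_arm(
  deltas=[
    [[10,0,4],[0.027,0,0],-1],
    [[36,0,0],[0,0,0],-1],
    [[36,0,0],[0,0,0],-1],
    [[36,0,0],[0,0,0],-1],
    [[24,0,0],[0,0,0],-1],
    [[14,0,0],[0,0,0],-1],
    [[10,0,0],[0,0,0],-1],
    [[0,0,0],[0,0,0],-1],
    [[0,0,0],[0,0,0],0.0],
    [[0,0,0],[0,0,0],0.3],
    [[0,0,0],[0,0,0],0.3],
    [[0,0,0],[0,0,0],0.3],
  ],
  force=20,
)

```text
t: 3.3
position: [0.4669, 0.3771, 0.0374]
ee_rot: [0.054, 0.705, -0.053, 0.705]
force: [0.3, 0.0, -0.3]
grip_width: 0.0594
```

Call:
move_arm(
  deltas=[
    [[0,0,0],[0,0,0],0.3],
    [[0,0,0],[0,0,0],0.3],
    [[-5,0,0],[0,0,0],0.3],
    [[-10,0,0],[0,0,0],0.3],
    [[0,0,0],[0,0,0],0.3],
  ],
)

```text
t: 3.8
position: [0.4673, 0.3771, 0.0529]
ee_rot: [0.054, 0.705, -0.053, 0.706]
force: [0.3, 0.5, -2.7]
grip_width: 0.0517
```

Call:
move_arm(
  deltas=[
    [[-30,0,0],[0,0,0],0.3],
    [[-40,0,0],[0,0,0],0.3],
    [[-40,0,0],[0,0,0],0.3],
    [[-40,0,0],[0,0,0],0.3],
    [[-40,0,0],[0,0,0],0.3],
    [[0,-20,5],[0,0,0],0.3],
    [[0,-38,11],[0,0,0],0.3],
    [[0,-38,11],[0,0,0],0.3],
    [[0,-38,11],[0,0,0],0.3],
    [[0,-38,11],[0,0,0],0.3],
    [[0,-38,11],[0,0,0],0.3],
    [[0,-38,11],[0,0,0],0.3],
  ],
)

```text
t: 5.0
position: [0.4984, 0.1183, 0.2407]
ee_rot: [0.054, 0.705, -0.054, 0.705]
force: [0.9, 0.5, -4.0]
grip_width: 0.0523
```

Call:
move_arm(
  deltas=[
    [[0,-38,11],[0,0,0],0.3],
    [[0,-38,11],[0,0,0],0.3],
    [[0,-20,5],[-0.09,0,0],0.3],
    [[0,0,0],[-0.092,0,0],0.3],
    [[0,0,0],[0,0,0],0.3],
    [[0,0,0],[0,0,0],0.3],
    [[0,0,0],[0,0,0],0.3],
  ],
)

```text
t: 5.7
position: [0.511, 0.0223, 0.2412]
ee_rot: [-0.01, 0.707, 0.01, 0.707]
force: [-0.7, 0.5, -3.6]
grip_width: 0.0519
```

```bash
cat > snap.py <<'E'
from h import *
import pickle,sys
n=sys.argv[1]
s=r.state();print(s['t'],s['position'],np.round(R.from_quat(s['ee_rot']).as_matrix(),4),s['force'],s['grip_width'])
f=r.grab_frame('wrist');cv2.imwrite(f'pics/{n}.png',f);pickle.dump(s,open(f'{n}.pkl','wb'))
E
python3 snap.py w2
```

```text
5.7 [0.51097678 0.02231068 0.24124467] [[-6.000e-04 -2.890e-02  9.996e-01]
 [ 0.000e+00  9.996e-01  2.890e-02]
 [-1.000e+00  0.000e+00 -6.000e-04]] [-0.66190672  0.52492721 -3.5551006 ] 0.05190414662306018
```

Call:
move_arm(
  deltas=[
    [[0,-20,0],[0,0,0],0.3],
    [[0,-40,0],[0,0,0],0.3],
    [[0,-40,0],[0,0,0],0.3],
    [[0,-40,0],[0,0,0],0.3],
    [[0,-40,0],[0,0,0],0.3],
    [[0,-40,0],[0,0,0],0.3],
    [[0,-40,0],[0,0,0],0.3],
    [[0,-20,0],[0,0,0],0.3],
    [[0,0,0],[0,0,0],0.3],
    [[0,0,0],[0,0,0],0.3],
    [[0,0,0],[0,0,0],0.3],
  ],
)

```text
t: 6.85
position: [0.5201, -0.2563, 0.2414]
ee_rot: [-0.011, 0.707, 0.012, 0.707]
force: [-0.3, -0.3, -3.4]
grip_width: 0.0519
```

```bash
python3 snap.py w3
python3 -c "
import cv2
a=cv2.imread('pics/w2.png');b=cv2.imread('pics/w3.png')
# remove lower gripper part
m=cv2.vconcat([a[0:300,60:580],b[0:300,60:580]])
cv2.imwrite('pics/m23.png',m)"
```

```text
6.85 [ 0.52013809 -0.25630642  0.24135525] [[-3.000e-04 -3.170e-02  9.995e-01]
 [ 1.000e-03  9.995e-01  3.170e-02]
 [-1.000e+00  1.000e-03 -3.000e-04]] [-0.3469453  -0.27978884 -3.43685777] 0.051930710681243865
```

View pics/m23.png

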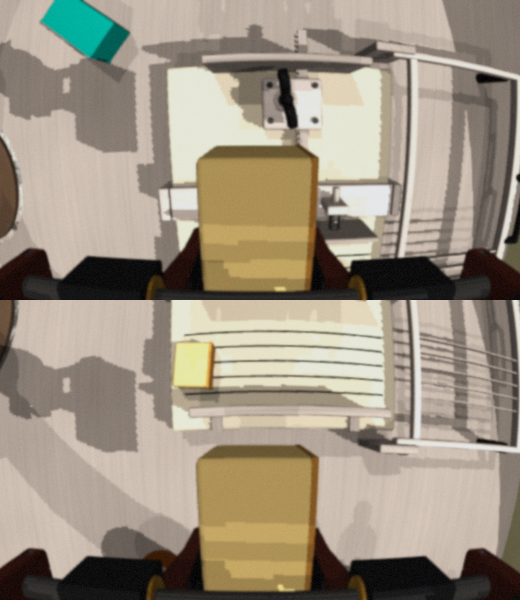

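The top half shows the key at about (348,98) with its blade nearly along y, and the bracket behind it at row 60. The bottom half shows the wall at rows 105 to 118 and the offcut at (253,65). The block is held upright. I'll zoom in for precise pixels.

```bash
python3 -c "
import cv2
a=cv2.imread('pics/w2.png')[40:140,220:460];b=cv2.imread('pics/w3.png')[35:135,220:460]
m=cv2.vconcat([a,b])
cv2.imwrite('pics/z23.png',cv2.resize(m,None,fx=3,fy=3,interpolation=cv2.INTER_CUBIC))"
```

```text
(no output)
```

View pics/z23.png

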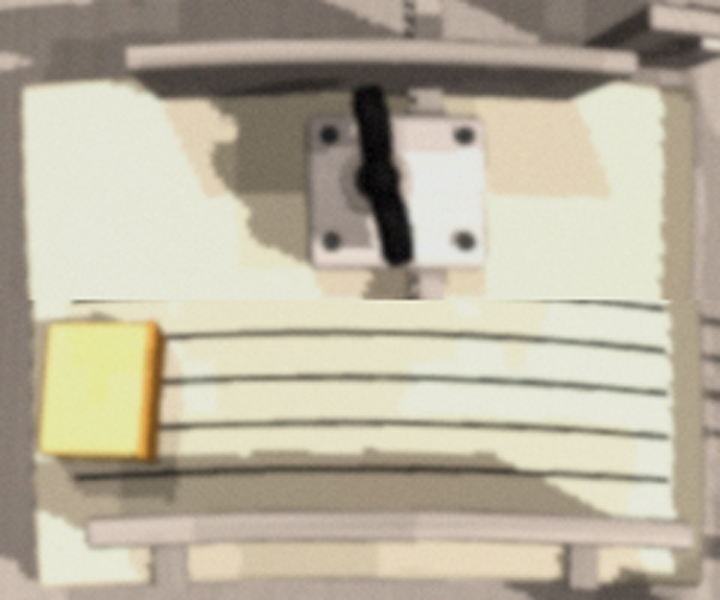

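Run:
```python
from h import *
import pickle
np.set_printoptions(precision=4,suppress=True)
s2=pickle.load(open('w2.pkl','rb'));s3=pickle.load(open('w3.pkl','rb'))
A=lambda x,y,z:onz('wrist',220+x/3-.33,40+y/3-.33,z,s2)[:2]
B=lambda x,y,z:onz('wrist',220+x/3-.33,35+(y-300)/3-.33,z,s3)[:2]
def show(n,P): 
    P=np.array(P);print(n,P.tolist())
    return P
show('bracket face',[A(128,68,.121),A(635,75,.121)])
k=show('key tips',[A(370,88,.114),A(398,262,.114)]);d=k[0]-k[1];print(k.mean(0),np.linalg.norm(d),'ang',np.arctan2(d[1],d[0]))
h=show('housing',[A(310,120,.073),A(480,117,.073),A(310,268,.073),A(487,265,.073)]);print(h.mean(0))
show('deck +y',[A(25,88,.045),A(660,85,.045)])
show('wall in',[B(90,520,.11),B(692,524,.11)])
show('wall out',[B(90,545,.11),B(692,546,.11)])
show('deck -y',[B(42,584,.045)])
show('offcut',[B(48,325,.075),B(150,325,.075),B(148,458,.075),B(42,455,.075)])
# tri key center via side
print(tri([ray('wrist',220+384/3-.33,40+175/3-.33,s2),ray('side',255+310/4,140+193/4)]))
```

```text
bracket face [[0.45988677051917815, 0.1425464869699068], [0.6159665956294649, 0.14943076822323853]]
key tips [[0.5331799193982677, 0.13851140127021386], [0.5436938484234533, 0.08444064139815644]]
[0.5384 0.1115] 0.055083480070601334 ang 1.7628473763935548
housing [[0.5158766262381564, 0.132267115741597], [0.5758881837233094, 0.1368250247986651], [0.5174578329551486, 0.07961853879485616], [0.5806915285113285, 0.08362303777971922]]
[0.5475 0.1081]
deck +y [[0.4055633146148272, 0.14890698600613256], [0.6556026721972201, 0.1615156655522458]]
wall in [[0.4556825445232129, -0.17819248719228967], [0.6516296752226952, -0.16902090472411704]]
wall out [[0.455789955105003, -0.1861894759261601], [0.6521353519935112, -0.17638838321074754]]
deck -y [[0.42250257142643793, -0.20185677597639998]]
offcut [[0.4304983778526212, -0.10548842438237077], [0.4675468014873784, -0.10689221049107947], [0.4684830271331876, -0.15547108306969593], [0.43003401527753526, -0.15368058610378776]]
(array([0.5405, 0.1122, 0.0958]), [np.float64(0.0003993033189523641), np.float64(0.0003993033189522538)])
```

Call:
move_arm(
  deltas=[
    [[0,20,5],[-0.015,0,0],0.3],
    [[0,35,9],[0,0,0],0.3],
    [[0,35,9],[0,0,0],0.3],
    [[0,35,8],[0,0,0],0.3],
    [[0,21,5],[0,0,0],0.3],
    [[20,0,0],[0,0,0],0.3],
    [[30,0,0],[0,0,0],0.3],
    [[20,0,0],[0,0,0],0.3],
    [[10,0,0],[0,0,0],0.3],
    [[0,0,0],[0,0,0],0.3],
    [[0,0,0],[0,0,0],0.3],
  ],
)

```text
t: 8.0
position: [0.55, -0.1104, 0.1624]
ee_rot: [-0.016, 0.707, 0.016, 0.707]
force: [0.8, -0.7, -2.8]
grip_width: 0.0518
```

```bash
python3 snap.py w4
python3 - <<'E'
from h import *
a=cv2.imread('pics/w4.png');b=r.grab_frame('side')
cv2.imwrite('pics/m4.png',cv2.vconcat([a[:250,120:520],cv2.resize(b[150:290,290:450],(400,350),interpolation=cv2.INTER_CUBIC)]))
E
```

```text
8.0 [ 0.54997907 -0.1103716   0.16243237] [[ 1.00e-03 -4.54e-02  9.99e-01]
 [-0.00e+00  9.99e-01  4.54e-02]
 [-1.00e+00 -1.00e-04  1.00e-03]] [ 0.83909587 -0.7193928  -2.81304883] 0.05182762599651585
```

View pics/m4.png

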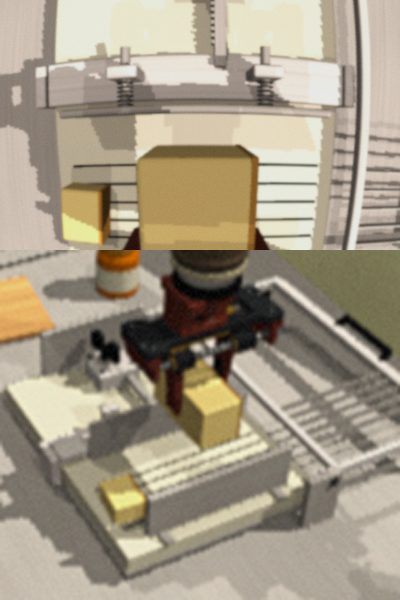

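Run:
```python
from h import *
import pickle
s=pickle.load(open('w4.pkl','rb'))
im=cv2.imread('pics/w4.png',0)
print(im[95:130,300],im[95:130,330])
O=np.array([.546,.022]);ex=np.array([.9989,.047]);ey=np.array([-.047,.9989])
def c(u,v,z): p=onz('wrist',u,v,z,s)[:2]-O; return np.round([p@ex,p@ey],4)
for u,v in((180,110),(180,114),(445,112),(445,116),(312,108),(312,113)):print(u,v,c(u,v,.11))
print('block +y top',c(270,148,.197),c(362,148,.197),'bottom +y',c(260,157,.139), 'alt', c(258,160,.197),c(370,160,.197))
t=(s['position'][:2]-O);print('tcp',t@ex,t@ey)
```

```text
[146 143 136 115  95 102 109 109 115 120 139 161 177 181 180 173 156 138
 152 182 198 201 200 199 201 200 198 199 201 202 200 202 202 201 200] [142 142 132 112  91  98 109 110 114 123 140 160 178 178 180 174 153 137
 156 186 199 205 200 201 202 201 202 202 205 203 202 202 202 204 201]
180 110 [-0.1    -0.0525]
180 114 [-0.1001 -0.0554]
445 112 [ 0.0919 -0.0547]
445 116 [ 0.092  -0.0577]
312 108 [-0.0039 -0.0554]
312 113 [-0.004  -0.0589]
block +y top [-0.0203 -0.0735] [ 0.0177 -0.0736] bottom +y [-0.0353 -0.0851] alt [-0.0255 -0.0784] [ 0.0212 -0.0786]
tcp -0.002246770390557257 -0.13241300720597704
```

Call:
move_arm(
  deltas=[
    [[15,2,1],[0,0,0],0.3],
    [[25,2,0],[0,0,0],0.3],
    [[20,0,0],[0,0,0],0.3],
    [[15,0,0],[0,0,0],0.3],
    [[8,0,0],[0,0,0],0.3],
    [[4,0,0],[0,0,0],0.3],
    [[2,0,0],[0,0,0],0.3],
    [[0,0,0],[0,0,0],0.3],
    [[0,0,0],[0,0,0],0.3],
  ],
)

```text
t: 9.0
position: [0.5507, -0.1067, 0.0733]
ee_rot: [-0.016, 0.707, 0.016, 0.707]
force: [0.5, 0.1, -3.8]
grip_width: 0.0518
```

Call:
move_arm(
  deltas=[
    [[1,0,0],[0,0,0],0.3],
    [[1,0,0],[0,0,0],0.3],
    [[0,0,0],[0,0,0],0.3],
    [[0,0,0],[0,0,0],0.3],
  ],
)

```text
t: 9.4
position: [0.5502, -0.1065, 0.0706]
ee_rot: [-0.016, 0.707, 0.016, 0.707]
force: [-0.3, -0.1, -3.8]
grip_width: 0.0519
```

Call:
move_arm(
  deltas=[
    [[1,0,0],[0,0,0],0.3],
    [[0,0,0],[0,0,0],0.3],
    [[0,0,0],[0,0,0],0.3],
  ],
)

```text
t: 9.7
position: [0.5502, -0.1065, 0.0696]
ee_rot: [-0.016, 0.707, 0.016, 0.707]
force: [0.2, -0.3, -4.0]
grip_width: 0.0521
```

Call:
move_arm(
  deltas=[
    [[1,0,0],[0,0,0],0.3],
    [[0,0,0],[0,0,0],0.3],
    [[0,0,0],[0,0,0],0.3],
  ],
)

```text
t: 10.0
position: [0.5502, -0.1066, 0.0686]
ee_rot: [-0.016, 0.707, 0.016, 0.707]
force: [-0.5, 0.1, -3.4]
grip_width: 0.0518
```

Call:
move_arm(
  deltas=[
    [[0.7,0,0],[0,0,0],0.3],
    [[0,0,0],[0,0,0],0.3],
    [[0,0,0],[0,0,0],0.3],
  ],
)

```text
t: 10.3
position: [0.5504, -0.1066, 0.0681]
ee_rot: [-0.016, 0.707, 0.016, 0.707]
force: [-0.5, 0.4, -0.4]
grip_width: 0.0516
```

Call:
move_arm(
  deltas=[
    [[0.7,0,0],[0,0,0],0.3],
    [[0,0,0],[0,0,0],0.3],
    [[0,0,0],[0,0,0],0.3],
  ],
)

```text
t: 10.6
position: [0.5503, -0.1066, 0.0681]
ee_rot: [-0.016, 0.707, 0.016, 0.707]
force: [-2.7, 1.3, 7.4]
grip_width: 0.0524
```

Call:
move_arm(
  deltas=[
    [[-0.7,0,0],[0,0,0],0.3],
    [[0,0,0],[0,0,0],-0.2],
    [[0,0,0],[0,0,0],-0.6],
    [[0,0,0],[0,0,0],-0.6],
    [[0,0,0],[0,0,0],-0.6],
    [[0,0,0],[0,0,0],-0.6],
    [[-10,0,0],[0,0,0],-0.6],
    [[-30,0,0],[0,0,0],-0.6],
    [[-40,0,0],[0,0,0],-0.6],
    [[-40,0,0],[0,0,0],-0.6],
    [[-30,0,0],[0,0,0],-0.6],
    [[-20,0,0],[0,0,0],-0.6],
  ],
)

```text
t: 11.8
position: [0.5509, -0.107, 0.2413]
ee_rot: [-0.016, 0.706, 0.016, 0.708]
force: [0.7, -0.4, -0.3]
grip_width: 0.0701
```

Call:
move_arm(
  deltas=[
    [[0,20,0],[0,0,0],0.3],
    [[0,40,0],[0,0,0],0.3],
    [[0,40,0],[0,0,0],0.3],
    [[0,40,-1],[0,0,0],0.3],
    [[0,40,-1],[0,0,0],0.3],
    [[0,25,0],[0,0,0],0.3],
    [[0,14,0],[0,0,0],0.3],
    [[0,0,0],[-0.147,0,0],0.3],
    [[20,0,0],[0,0,0],0.3],
    [[20,0,0],[0,0,0],0.3],
    [[0,0,0],[0,0,0],0.3],
    [[0,0,0],[0,0,0],0.3],
  ],
)

```text
t: 13.0
position: [0.5386, 0.1112, 0.1985]
ee_rot: [-0.067, 0.704, 0.067, 0.704]
force: [-0.7, 0.2, 0.7]
grip_width: 0.0306
```

```bash
python3 snap.py w5; python3 -c "
import cv2
a=cv2.imread('pics/w5.png')[130:330,200:440]
cv2.imwrite('pics/z5.png',cv2.resize(a,None,fx=3,fy=3,interpolation=cv2.INTER_CUBIC))"
```

```text
13.0 [0.53860989 0.11119117 0.19849451] [[-1.000e-04 -1.895e-01  9.819e-01]
 [-5.000e-04  9.819e-01  1.895e-01]
 [-1.000e+00 -5.000e-04 -2.000e-04]] [-0.66967882  0.17741536  0.67578677] 0.030635780493586715
```

View pics/z5.png

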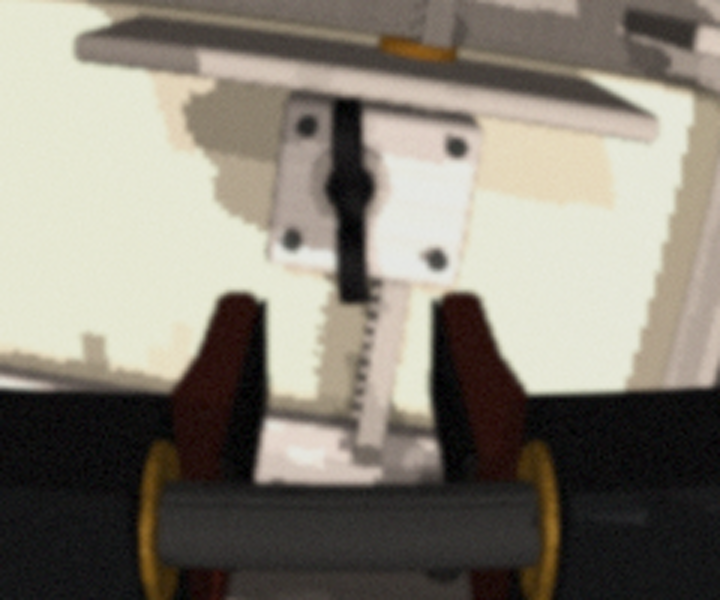

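Run:
```python
from h import *
import pickle
s=pickle.load(open('w5.pkl','rb'))
A=lambda x,y,z:onz('wrist',200+x/3-.33,130+y/3-.33,z,s)[:2]
a,b=A(347,100,.112),A(354,298,.112);d=a-b
print(a,b,(a+b)/2,np.linalg.norm(d),np.arctan2(d[1],d[0]),np.pi/2+np.arctan2(.1895,.9819))
M=R.from_quat(s['ee_rot']).as_matrix()
print('tool yz shift',(M.T@np.r_[(a+b)/2-s['position'][:2],0]))
print('bracket face top',A(80,60,.121),A(655,135,.121))
s2=pickle.load(open('w2.pkl','rb'))
print('height',tri([ray('wrist',200+350/3,130+199/3,s),ray('wrist',220+384/3-.33,40+175/3-.33,s2)]))
```

```text
[0.5325233  0.14385612] [0.54521826 0.08835285] [0.53887078 0.11610449] 0.05693658233811864 1.7956530484330948 1.761445568127783
tool yz shift [-2.71226108e-06  4.77483398e-03  1.18728550e-03]
bracket face top [0.46064338 0.14323029] [0.61593217 0.1526581 ]
height (array([0.53988243, 0.11231183, 0.09575241]), [np.float64(0.00015283764568634756), np.float64(0.00015283764568624702)])
```

Call:
move_arm(
  deltas=[
    [[20,1,1.5],[-0.02,0,0],0.3],
    [[30,0,0],[0,0,0],0.3],
    [[30,0,0],[0,0,0],0.3],
    [[15,0,0],[0,0,0],0.3],
    [[10,0,0],[0,0,0],0.3],
    [[8,0,0],[0,0,0],0.3],
    [[0,0,0],[0,0,0],0.3],
    [[0,0,0],[0,0,0],0.3],
  ],
  force=15,
)

```text
t: 13.85
position: [0.5403, 0.1134, 0.0857]
ee_rot: [-0.075, 0.703, 0.075, 0.704]
force: [-0.7, 0.5, 0.3]
grip_width: 0.0308
```

Call:
move_arm(
  deltas=[
    [[0,0,0],[0,0,0],0.6],
    [[0,0,0],[0,0,0],0.7],
    [[0,0,0],[0,0,0],0.8],
    [[0,0,0],[0,0,0],0.9],
    [[0,0,0],[0,0,0],0.9],
    [[0,0,0],[0,0,0],0.9],
  ],
  force=15,
)

```text
t: 14.45
position: [0.5387, 0.1132, 0.0852]
ee_rot: [-0.075, 0.704, 0.075, 0.702]
force: [-4.7, -0.1, 5.0]
grip_width: 0.0086
```

```bash
cat > st.py <<'E'
from h import *
s=r.state();M=R.from_quat(s['ee_rot']).as_matrix()
print(s['t'],s['position'].round(4),'yaw',np.arctan2(M[1,2],M[0,2]).round(4),'F',s['force'].round(2),'M',s['moment'].round(3),'w',s['grip_width'].round(4),'q7',s['q'][[4,6]].round(2))
E
python3 st.py
```

```text
Traceback (most recent call last):
  File "st.py", line 3, in <module>
    print(s['t'],s['position'].round(4),'yaw',np.arctan2(M[1,2],M[0,2]).round(4),'F',s['force'].round(2),'M',s['moment'].round(3),'w',s['grip_width'].round(4),'q7',s['q'][[4,6]].round(2))
                                                                                                                                      ^^^^^^^^^^^^^^^^^^^^^
AttributeError: 'float' object has no attribute 'round'
```

Call:
move_arm(
  deltas=[
    [[0,-0.5,-1.5],[0,0,0],0.9],
    [[0,0,0],[0,0,0],0.9],
    [[0,0,0],[0,0,0],0.9],
  ],
)

```text
t: 14.75
position: [0.5386, 0.1132, 0.0852]
ee_rot: [-0.075, 0.703, 0.075, 0.703]
force: [-0.1, 2.7, 1.2]
grip_width: 0.0088
```

```bash
sed -i "s/s\['grip_width'\].round(4)/round(s['grip_width'],4)/" st.py; python3 st.py
```

```text
14.75 [0.5386 0.1132 0.0852] yaw 0.2124 F [-0.07  2.71  1.23] M [0.486 0.085 0.013] w 0.0088 q7 [-0.26  0.16]
```

Call:
move_arm(
  deltas=[
    [[0,0,0],[0.05,0,0],0.9],
    [[0,0,0],[0.1,0,0],0.9],
    [[0,0,0],[0.1,0,0],0.9],
    [[0,0,0],[0.1,0,0],0.9],
    [[0,0,0],[0,0,0],0.9],
    [[0,0,0],[0,0,0],0.9],
  ],
  force=30,
)

```text
t: 15.35
position: [0.5388, 0.1131, 0.0852]
ee_rot: [0.048, 0.705, -0.048, 0.706]
force: [0.7, 2.2, 1.8]
grip_width: 0.0086
```

```bash
python3 st.py
```

```text
15.35 [0.5388 0.1131 0.0852] yaw -0.135 F [0.73 2.16 1.84] M [ 0.687 -0.224 -0.186] w 0.0086 q7 [-0.32 -0.13]
```

Call:
move_arm(
  deltas=[
    [[0,0,0],[0.1,0,0],0.9],
    [[0,0,0],[0.1,0,0],0.9],
    [[0,0,0],[0.1,0,0],0.9],
    [[0,0,0],[0.1,0,0],0.9],
    [[0,0,0],[0.1,0,0],0.9],
    [[0,0,0],[0.1,0,0],0.9],
    [[0,0,0],[0.1,0,0],0.9],
  ],
)

```text
t: 16.05
position: [0.5392, 0.1129, 0.0852]
ee_rot: [0.288, 0.645, -0.288, 0.646]
force: [3.2, 2.8, -0.2]
grip_width: 0.0091
```

```bash
python3 st.py
```

```text
16.05 [0.5392 0.1129 0.0852] yaw -0.8388 F [ 3.22  2.81 -0.23] M [ 0.571 -0.539  0.208] w 0.0091 q7 [-0.46 -0.7 ]
```

Call:
move_arm(
  deltas=[
    [[0,0,0],[0,0,0],0.9],
    [[0,0,0],[0,0,0],0.9],
  ],
)

```text
t: 16.25
position: [0.5392, 0.113, 0.0852]
ee_rot: [0.287, 0.646, -0.286, 0.647]
force: [4.6, 3.9, 0.5]
grip_width: 0.0086
```

```bash
python3 st.py; python3 snap.py w6;  python3 - <<'E'
from h import *
a=cv2.imread('pics/w6.png');b=r.grab_frame('side')
cv2.imwrite('pics/m6.png',cv2.hconcat([cv2.resize(b[150:290,290:450],(400,350),interpolation=cv2.INTER_CUBIC),cv2.resize(r.grab_frame('top')[140:240,290:410],(400,350),interpolation=cv2.INTER_CUBIC)]))
E
```

```text
16.25 [0.5392 0.113  0.0852] yaw -0.8339 F [4.62 3.92 0.49] M [ 0.815 -0.794 -0.143] w 0.0086 q7 [-0.45 -0.7 ]
16.25 [0.53916851 0.11297217 0.08519256] [[ 1.600e-03  7.405e-01  6.720e-01]
 [ 4.000e-04  6.720e-01 -7.405e-01]
 [-1.000e+00  1.500e-03  8.000e-04]] [4.61570135 3.9212622  0.48818621] 0.00861872403213911
```

View pics/m6.png

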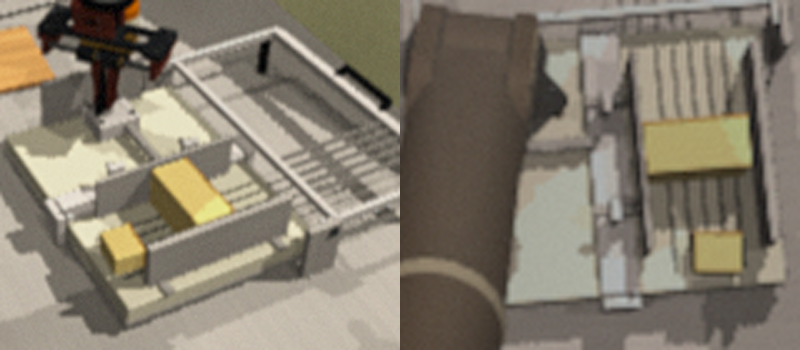

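Call:
move_arm(
  deltas=[
    [[0,2,0],[0.05,0,0],0.9],
    [[0,0,0],[0.05,0,0],0.9],
    [[0,0,0],[0.05,0,0],0.9],
    [[0,0,0],[0.05,0,0],0.9],
    [[0,0,0],[0.05,0,0],0.9],
  ],
)

```text
t: 16.9
position: [0.5393, 0.1129, 0.0852]
ee_rot: [0.365, 0.606, -0.366, 0.605]
force: [-1.1, 0.3, 5.4]
grip_width: 0.0089
```

```bash
python3 st.py
```

```text
16.9 [0.5393 0.1129 0.0852] yaw -1.0866 F [-1.05  0.32  5.42] M [-0.077  0.214  0.19 ] w 0.0089 q7 [-0.5  -0.91]
```

Call:
move_arm(
  deltas=[
    [[0,0,0],[0.03,0,0],0.9],
    [[0,0,0],[0.03,0,0],0.9],
    [[0,0,0],[0.03,0,0],0.9],
  ],
)

```text
t: 17.2
position: [0.5393, 0.1128, 0.0852]
ee_rot: [0.392, 0.589, -0.393, 0.588]
force: [-1.2, -1.1, 6.7]
grip_width: 0.0091
```

```bash
python3 st.py
```

```text
17.2 [0.5393 0.1128 0.0852] yaw -1.1758 F [-1.18 -1.07  6.73] M [-0.021  0.187  0.192] w 0.0091 q7 [-0.52 -0.98]
```

Call:
move_arm(
  deltas=[
    [[0,0,0],[0.03,0,0],0.9],
    [[0,0,0],[0.03,0,0],0.9],
    [[0,0,0],[0.03,0,0],0.9],
  ],
)

```text
t: 17.5
position: [0.5394, 0.1128, 0.0852]
ee_rot: [0.418, 0.57, -0.419, 0.57]
force: [-0.4, -0.1, 5.4]
grip_width: 0.009
```

```bash
python3 st.py
```

```text
17.5 [0.5394 0.1128 0.0852] yaw -1.2658 F [-0.37 -0.06  5.37] M [-0.076  0.286  0.149] w 0.009 q7 [-0.54 -1.05]
```

Call:
move_arm(
  deltas=[
    [[0,0,0],[0.03,0,0],0.9],
    [[0,0,0],[0.03,0,0],0.9],
  ],
)

```text
t: 17.7
position: [0.5394, 0.1127, 0.0852]
ee_rot: [0.435, 0.557, -0.436, 0.557]
force: [-0.9, -1.1, 5.9]
grip_width: 0.0084
```

```bash
python3 st.py
```

```text
17.7 [0.5394 0.1127 0.0852] yaw -1.326 F [-0.85 -1.09  5.93] M [-0.085  0.247  0.208] w 0.0084 q7 [-0.55 -1.1 ]
```

Call:
move_arm(
  deltas=[
    [[0,0,0],[0.03,0,0],0.9],
    [[0,0,0],[0.03,0,0],0.9],
  ],
)

```text
t: 17.9
position: [0.5394, 0.1127, 0.0852]
ee_rot: [0.451, 0.544, -0.452, 0.544]
force: [-0.1, 0.4, 6.6]
grip_width: 0.0087
```

```bash
python3 st.py
```

```text
17.9 [0.5394 0.1127 0.0852] yaw -1.386 F [-0.13  0.36  6.63] M [-0.123  0.243  0.173] w 0.0087 q7 [-0.57 -1.15]
```

Call:
move_arm(
  deltas=[
    [[0,0,0],[0.03,0,0],0.9],
  ],
)

```text
t: 18.0
position: [0.5394, 0.1127, 0.0852]
ee_rot: [0.459, 0.537, -0.46, 0.537]
force: [-0.6, -1.2, 6.7]
grip_width: 0.0086
```

```bash
python3 st.py
```

```text
18.0 [0.5394 0.1127 0.0852] yaw -1.4159 F [-0.6  -1.22  6.69] M [-0.085  0.291  0.157] w 0.0086 q7 [-0.57 -1.17]
```

Call:
move_arm(
  deltas=[
    [[0,0,0],[0.03,0,0],0.9],
  ],
)

```text
t: 18.1
position: [0.5394, 0.1127, 0.0852]
ee_rot: [0.467, 0.53, -0.468, 0.53]
force: [-0.3, -0.4, 5.7]
grip_width: 0.0089
```

```bash
python3 st.py
```

```text
18.1 [0.5394 0.1127 0.0852] yaw -1.446 F [-0.32 -0.42  5.72] M [-0.152  0.175  0.218] w 0.0089 q7 [-0.58 -1.2 ]
```

Call:
move_arm(
  deltas=[
    [[0,0,0],[0.03,0,0],0.9],
  ],
)

```text
t: 18.2
position: [0.5394, 0.1126, 0.0852]
ee_rot: [0.475, 0.523, -0.476, 0.523]
force: [-0.3, -0.8, 5.5]
grip_width: 0.0087
```

```bash
python3 st.py
```

```text
18.2 [0.5394 0.1126 0.0852] yaw -1.4759 F [-0.33 -0.77  5.53] M [-0.122  0.201  0.225] w 0.0087 q7 [-0.58 -1.22]
```

Call:
move_arm(
  deltas=[
    [[0,0,0],[0.03,0,0],0.9],
  ],
)

```text
t: 18.3
position: [0.5394, 0.1126, 0.0852]
ee_rot: [0.483, 0.516, -0.484, 0.516]
force: [-0.2, -1.4, 5.3]
grip_width: 0.0087
```

```bash
python3 st.py
```

```text
18.3 [0.5394 0.1126 0.0852] yaw -1.5059 F [-0.16 -1.45  5.33] M [-0.162  0.159  0.268] w 0.0087 q7 [-0.59 -1.24]
```

Call:
move_arm(
  deltas=[
    [[0,0,0],[0.03,0,0],0.9],
  ],
)

```text
t: 18.4
position: [0.5394, 0.1126, 0.0852]
ee_rot: [0.491, 0.509, -0.492, 0.509]
force: [-0.2, -0.3, 6.5]
grip_width: 0.0087
```

```bash
python3 st.py
```

```text
18.4 [0.5394 0.1126 0.0852] yaw -1.5358 F [-0.21 -0.32  6.48] M [-0.17   0.236  0.276] w 0.0087 q7 [-0.6  -1.27]
```

Call:
move_arm(
  deltas=[
    [[0,0,0],[0.03,0,0],0.9],
  ],
)

```text
t: 18.5
position: [0.5394, 0.1126, 0.0852]
ee_rot: [0.498, 0.501, -0.499, 0.501]
force: [-0.7, -0.6, 6.0]
grip_width: 0.0088
```

```bash
python3 st.py
```

```text
18.5 [0.5394 0.1126 0.0852] yaw -1.5658 F [-0.74 -0.62  5.97] M [-0.239  0.233  0.277] w 0.0088 q7 [-0.6  -1.29]
```

Call:
move_arm(
  deltas=[
    [[0,0,0],[0.02,0,0],0.9],
  ],
)

```text
t: 18.6
position: [0.5394, 0.1126, 0.0852]
ee_rot: [-0.503, -0.496, 0.504, -0.496]
force: [-0.1, -1.2, 6.8]
grip_width: 0.009
```

```bash
python3 st.py
```

```text
18.6 [0.5394 0.1126 0.0852] yaw -1.5856 F [-0.09 -1.2   6.79] M [-0.179  0.21   0.32 ] w 0.009 q7 [-0.61 -1.31]
```

Call:
move_arm(
  deltas=[
    [[0,0,0],[0.02,0,0],0.9],
  ],
)

```text
t: 18.7
position: [0.5394, 0.1126, 0.0852]
ee_rot: [-0.508, -0.491, 0.509, -0.491]
force: [-0.1, -0.9, 6.3]
grip_width: 0.0087
```

```bash
python3 st.py
```

```text
18.7 [0.5394 0.1126 0.0852] yaw -1.6053 F [-0.08 -0.88  6.33] M [-0.199  0.227  0.342] w 0.0087 q7 [-0.61 -1.32]
```

Call:
move_arm(
  deltas=[
    [[0,0,0],[0.02,0,0],0.9],
  ],
)

```text
t: 18.8
position: [0.5394, 0.1126, 0.0852]
ee_rot: [-0.513, -0.486, 0.514, -0.486]
force: [-0.2, -1.4, 4.8]
grip_width: 0.009
```

```bash
python3 st.py
```

```text
18.8 [0.5394 0.1126 0.0852] yaw -1.6252 F [-0.17 -1.4   4.8 ] M [-0.236  0.18   0.36 ] w 0.009 q7 [-0.62 -1.34]
```

Call:
move_arm(
  deltas=[
    [[0,0,0],[0.025,0,0],0.9],
  ],
)

```text
t: 18.9
position: [0.5394, 0.1126, 0.0852]
ee_rot: [-0.519, -0.48, 0.52, -0.48]
force: [-0.5, -1.5, 6.7]
grip_width: 0.009
```

```bash
python3 st.py
```

```text
18.9 [0.5394 0.1126 0.0852] yaw -1.6502 F [-0.49 -1.53  6.74] M [-0.223  0.223  0.422] w 0.009 q7 [-0.62 -1.36]
```

Call:
move_arm(
  deltas=[
    [[0,0,0],[0,0,0],0.9],
    [[0,0,0],[0,0,0],0.9],
    [[0,0,0],[0,0,0],0.9],
    [[0,0,0],[0,0,0],0.9],
  ],
)

```text
t: 19.3
position: [0.5394, 0.1125, 0.0852]
ee_rot: [-0.519, -0.48, 0.52, -0.48]
force: [-0.6, -1.2, 6.0]
grip_width: 0.0088
```

```bash
python3 st.py;  python3 - <<'E'
from h import *
cv2.imwrite('pics/top7.png',r.grab_frame('top'))
cv2.imwrite('pics/m7.png',cv2.hconcat([cv2.resize(r.grab_frame('side')[180:290,300:440],(400,314),interpolation=cv2.INTER_CUBIC),cv2.resize(cv2.imread('pics/top7.png')[150:230,320:410],(400,355),interpolation=cv2.INTER_CUBIC)[:314]]))
E
```

```text
19.3 [0.5394 0.1125 0.0852] yaw -1.6495 F [-0.64 -1.24  5.95] M [-0.214  0.233  0.361] w 0.0088 q7 [-0.62 -1.36]
```

View pics/m7.png

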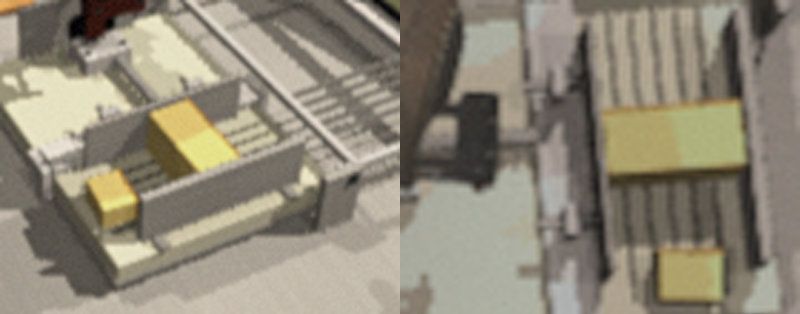

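The block now spans from plate to wall and looks square. I open the fingers a little, staying clear of the bracket, and then lift.

Call:
move_arm(
  deltas=[
    [[0,0,0],[0,0,0],0.7],
    [[0,0,0],[0,0,0],0.55],
    [[0,0,0],[0,0,0],0.5],
    [[0,0,0],[0,0,0],0.5],
    [[0,0,0],[0,0,0],0.5],
    [[-10,0,0],[0,0,0],0.5],
    [[-30,0,0],[0,0,0],0.5],
    [[-40,0,0],[0,0,0],0.5],
    [[-40,0,0],[0,0,0],0.5],
    [[-20,0,0],[0,0,0],0.5],
    [[0,0,0],[0,0,0],0.5],
    [[0,0,0],[0,0,0],0.5],
  ],
)

```text
t: 20.6
position: [0.5396, 0.1142, 0.2251]
ee_rot: [0.52, 0.479, -0.52, 0.479]
force: [-0.0, -0.6, -0.2]
grip_width: 0.0215
```

```bash
python3 st.py; python3 snap.py w8
python3 - <<'E'
from h import *
cv2.imwrite('pics/m8.png',cv2.hconcat([cv2.resize(r.grab_frame('side')[150:290,290:450],(400,350),interpolation=cv2.INTER_CUBIC),cv2.resize(cv2.imread('pics/w8.png'),(560,350))[:, 80:480]]))
E
```

```text
20.6 [0.5396 0.1142 0.2251] yaw -1.6525 F [-0.02 -0.64 -0.21] M [ 0.115  0.131 -0.001] w 0.0215 q7 [-0.43 -1.51]
20.6 [0.53963088 0.11422012 0.22510914] [[ 3.000e-04  9.967e-01 -8.160e-02]
 [ 8.000e-04 -8.160e-02 -9.967e-01]
 [-1.000e+00  2.000e-04 -8.000e-04]] [-0.01799724 -0.64489757 -0.20787448] 0.021533527420114263
```

View pics/m8.png

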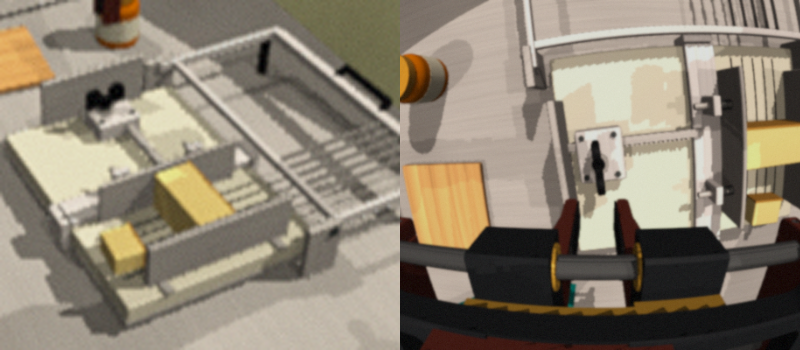

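Run:
```python
from h import *
import pickle
s=pickle.load(open('w8.pkl','rb'));im=cv2.imread('pics/w8.png',0)
x0,x1,y0,y1=300,350,155,228
m=(im[y0:y1,x0:x1]<45).astype('uint8')
n,l,st,_=cv2.connectedComponentsWithStats(m);k=1+np.argmax(st[1:,4]);ys,xs=np.nonzero(l==k);print(st[k])
for z in(.098,.106):
    P=np.array([onz('wrist',x+x0,y+y0,z,s)[:2] for x,y in zip(xs,ys)]);c=P.mean(0);w,v=np.linalg.eigh(np.cov((P-c).T));d=v[:,1]
    print(c,2*np.sqrt(3*w),'blade ang',np.arctan2(d[1],d[0]),'expected at release',-1.6495+np.pi/2)
```

```text
[ 11   7  14  60 499]
[0.54019586 0.11230905] [0.00873954 0.05585181] blade ang -3.0913049832378303 expected at release -0.07870367320510341
[0.54220836 0.11219381] [0.00849715 0.05430272] blade ang -3.0913049832378303 expected at release -0.07870367320510341
```

Run:
```python
from h import *
import pickle
def meas(n,box):
    s=pickle.load(open(n+'.pkl','rb'));im=cv2.imread(f'pics/{n}.png',0);x0,x1,y0,y1=box
    m=(im[y0:y1,x0:x1]<45).astype('uint8')
    cnt,l,st,_=cv2.connectedComponentsWithStats(m);k=1+np.argmax(st[1:,4]);ys,xs=np.nonzero(l==k)
    P=np.array([onz('wrist',x+x0,y+y0,.098,s)[:2] for x,y in zip(xs,ys)]);c=P.mean(0);w,v=np.linalg.eigh(np.cov((P-c).T));d=v[:,1]
    M=R.from_quat(s['ee_rot']).as_matrix()
    print(n,st[k],c,2*np.sqrt(3*w),'ang',np.arctan2(d[1],d[0])%np.pi,'jaw',(np.arctan2(M[1,2],M[0,2])+np.pi/2)%np.pi)
meas('w5',(300,335,155,236)); meas('w2',(330,365,65,130)); meas('w8',(300,350,155,228))
```

```text
w5 [  9   8  15  68 606] [0.53835318 0.11512392] [0.00858048 0.05832259] ang 1.8026410994130304 jaw 1.7614594274676891
w2 [  8   3  19  60 576] [0.53828217 0.11475142] [0.01018285 0.05751815] ang 1.7877012648369084 jaw 1.5997252526278236
w8 [ 11   7  14  60 499] [0.54019586 0.11230905] [0.00873954 0.05585181] ang 0.0502876703519628 jaw 3.059925681780375
```

After release the key's measured angle shows it eased by about 0.1 rad, more than I expected. I'll pinch it again and check the holding torque.

Call:
move_arm(
  deltas=[
    [[20,0,0],[-0.117,0,0],0.5],
    [[40,0,0],[0,0,0],0.5],
    [[40,0,0],[0,0,0],0.5],
    [[25,0,0],[0,0,0],0.5],
    [[15,0,0],[0,0,0],0.5],
    [[0,0,0],[0,0,0],0.5],
    [[0,0,0],[0,0,0],0.5],
    [[0,0,0],[0,0,0],0.7],
    [[0,0,0],[0,0,0],0.8],
    [[0,0,0],[0,0,0],0.9],
    [[0,0,0],[0,0,0],0.9],
    [[0,0,0],[0,0,0],0.9],
  ],
  force=30,
)

```text
t: 21.9
position: [0.5407, 0.1127, 0.0861]
ee_rot: [0.492, 0.508, -0.491, 0.509]
force: [0.3, -5.1, 7.0]
grip_width: 0.0091
```

```bash
python3 st.py
```

```text
21.9 [0.5407 0.1127 0.0861] yaw -1.5367 F [ 0.31 -5.09  6.97] M [-1.301  0.252  0.174] w 0.0091 q7 [-0.6  -1.26]
```

Call:
move_arm(
  deltas=[
    [[0,0,0],[0.02,0,0],0.9],
  ],
)

```text
t: 22.0
position: [0.5407, 0.1127, 0.0861]
ee_rot: [0.497, 0.503, -0.496, 0.504]
force: [-0.6, -5.0, 5.2]
grip_width: 0.0089
```

```bash
python3 st.py
```

```text
22.0 [0.5407 0.1127 0.0861] yaw -1.5565 F [-0.6  -4.99  5.22] M [-1.325  0.173  0.311] w 0.0089 q7 [-0.61 -1.28]
```

Call:
move_arm(
  deltas=[
    [[0,0,0],[0.02,0,0],0.9],
  ],
)

```text
t: 22.1
position: [0.5407, 0.1127, 0.0861]
ee_rot: [0.502, 0.498, -0.501, 0.499]
force: [-0.9, -5.8, 5.6]
grip_width: 0.0084
```

```bash
python3 st.py
```

```text
22.1 [0.5407 0.1127 0.0861] yaw -1.5771 F [-0.94 -5.81  5.59] M [-1.309  0.25   0.313] w 0.0084 q7 [-0.61 -1.3 ]
```

Call:
move_arm(
  deltas=[
    [[0,0,0],[0.02,0,0],0.9],
    [[0,0,0],[0.02,0,0],0.9],
  ],
)

```text
t: 22.3
position: [0.5407, 0.1126, 0.0861]
ee_rot: [0.512, 0.488, -0.511, 0.489]
force: [-0.8, -7.1, 6.5]
grip_width: 0.0089
```

```bash
python3 st.py
```

```text
22.3 [0.5407 0.1126 0.0861] yaw -1.617 F [-0.85 -7.1   6.51] M [-1.426  0.241  0.38 ] w 0.0089 q7 [-0.62 -1.33]
```

Call:
move_arm(
  deltas=[
    [[0,0,0],[0.02,0,0],0.9],
  ],
)

```text
t: 22.4
position: [0.5407, 0.1126, 0.0861]
ee_rot: [0.517, 0.482, -0.516, 0.484]
force: [0.4, -5.0, 5.3]
grip_width: 0.0088
```

```bash
python3 st.py
```

```text
22.4 [0.5407 0.1126 0.0861] yaw -1.637 F [ 0.42 -5.05  5.27] M [-1.415  0.272  0.412] w 0.0088 q7 [-0.62 -1.35]
```

Call:
move_arm(
  deltas=[
    [[0,0,1.5],[0,0,0],0.9],
    [[0,0,0],[0,0,0],0.9],
    [[0,0,0],[0,0,0],0.9],
    [[0,0,0],[-0.01,0,0],0.9],
    [[0,0,0],[-0.01,0,0],0.9],
    [[0,0,0],[-0.01,0,0],0.9],
    [[0,0,0],[-0.01,0,0],0.9],
  ],
)

```text
t: 23.1
position: [0.5407, 0.1125, 0.0861]
ee_rot: [0.507, 0.493, -0.505, 0.494]
force: [-0.5, -2.3, 6.0]
grip_width: 0.009
```

```bash
python3 st.py
```

```text
23.1 [0.5407 0.1125 0.0861] yaw -1.5955 F [-0.48 -2.35  5.99] M [-0.461  0.181  0.07 ] w 0.009 q7 [-0.61 -1.31]
```

Call:
move_arm(
  deltas=[
    [[0,0,0],[0,0,0],0.9],
    [[0,0,0],[0,0,0],0.9],
  ],
)

```text
t: 23.3
position: [0.5407, 0.1125, 0.0861]
ee_rot: [0.507, 0.493, -0.505, 0.494]
force: [0.4, -1.9, 5.4]
grip_width: 0.0086
```

```bash
python3 st.py
```

```text
23.3 [0.5407 0.1125 0.0861] yaw -1.5958 F [ 0.43 -1.87  5.36] M [-0.509  0.156  0.078] w 0.0086 q7 [-0.61 -1.31]
```

Residual torque is 0.08 N m, so friction now holds the key. I open gently and rise.

Call:
move_arm(
  deltas=[
    [[0,0,0],[0,0,0],0.7],
    [[0,0,0],[0,0,0],0.6],
    [[0,0,0],[0,0,0],0.5],
    [[0,0,0],[0,0,0],0.5],
    [[0,0,0],[0,0,0],0.5],
    [[-10,0,0],[0,0,0],0.5],
    [[-30,0,0],[0,0,0],0.5],
    [[-40,0,0],[0,0,0],0.5],
    [[-40,0,0],[0,0,0],0.5],
    [[-20,0,0],[0,0,0],0.5],
    [[0,0,0],[0,0,0],0.5],
    [[0,0,0],[0,0,0],0.5],
  ],
)

```text
t: 24.5
position: [0.5396, 0.1127, 0.2251]
ee_rot: [0.506, 0.494, -0.506, 0.494]
force: [0.6, -0.3, 0.3]
grip_width: 0.0219
```

```bash
python3 st.py; python3 snap.py w9
python3 - <<'E'
from h import *
import pickle
s=pickle.load(open('w9.pkl','rb'));im=cv2.imread('pics/w9.png',0)
x0,x1,y0,y1=300,350,150,235
m=(im[y0:y1,x0:x1]<45).astype('uint8')
n,l,st,_=cv2.connectedComponentsWithStats(m);k=1+np.argmax(st[1:,4]);ys,xs=np.nonzero(l==k);print(st[k])
P=np.array([onz('wrist',x+x0,y+y0,.098,s)[:2] for x,y in zip(xs,ys)]);c=P.mean(0);w,v=np.linalg.eigh(np.cov((P-c).T));d=v[:,1]
print(c,2*np.sqrt(3*w),np.arctan2(d[1],d[0])%np.pi)
cv2.imwrite('pics/m9.png',cv2.hconcat([cv2.resize(r.grab_frame('side')[180:290,300:440],(400,314),interpolation=cv2.INTER_CUBIC),cv2.resize(r.grab_frame('top')[150:230,320:410],(400,355),interpolation=cv2.INTER_CUBIC)[:314]]))
E
```

```text
24.5 [0.5396 0.1127 0.2251] yaw -1.5957 F [ 0.62 -0.32  0.29] M [-0.002  0.173  0.021] w 0.0219 q7 [-0.42 -1.46]
24.5 [0.5395686  0.11267526 0.22513087] [[ 3.000e-04  9.997e-01 -2.490e-02]
 [ 9.000e-04 -2.490e-02 -9.997e-01]
 [-1.000e+00  3.000e-04 -9.000e-04]] [ 0.61514962 -0.32491994  0.28517155] 0.02185898200602856
[ 10  11  13  61 485]
[0.54027564 0.11234705] [0.00848762 0.05586896] 0.0527388929624486
```

```bash
python3 -c "
from rig import r
print(r.sign_off())"
```

```text
the job is handed in; nothing more can be done
None
```

I moved the cheese from the board onto the portioner deck and closed the fence on it with the key. I let the key go and signed off; the hand-in reported no verdict. The run took about 24.5 s of the 69 s allowed.

- **Placing:** The block was lowered in 1 mm steps until it touched the deck, about 2 mm from the deck's middle line by my measurement. I then let go and lifted straight up.
- **Squeeze:** I turned the key clockwise about 1.86 rad. The torque rose from a drag of about 0.17 N m to 0.36–0.42 N m, which I take as roughly 12–15 N on the cheese.
- **Holding after release:** The key eased back about 0.1 rad when I let go, more than I expected. I pinched it again, and it took about 0.31 N m to start turning, which suggests about 9 N was still held. I tightened it once more, took the load off the fingers slowly and released. The key settled at the same angle (0.053 rad against 0.050 before).

**Checks that were weak or missed:**
- The last picture I viewed, taken after the first release, shows the block against both fence and wall and the offcut in place. It looked square by eye in the view before that; I did not measure the angle.
- I could not view a picture after the final release because the viewer's limit was reached. That state rests on the key angle and the torque reading.
- The forces on the cheese are inferred from wrist torque, which has about 0.03 N m of noise (about 2 N).

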